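# Find the socket that fits the levelling base's nut

### The arm

A 6-joint arm with a two-finger parallel gripper is mounted at the origin on the work surface. World frame = base frame: x ahead of the robot, y to its left, z up, the work surface at z = 0. Lengths are in m, angles in rad, forces in N, time in s.
With the tool pointing down it reaches from about 0.3 to 0.875 m from the base axis. Payload 6.4 kg.
Tool frame: the origin (TCP) lies midway between the tips of the shut fingers; the grasp point (between the pads) lies 19 mm behind it; z points along the fingers, y is the line along which they close (so a half turn about z gives the same grasp; the last joint's range is limited). The gripper opens to 85 mm and grips with 20 to 120 N. Pads are 22 mm wide; open, the fingers measure 114 mm over their backs; the gripper's body (76 mm by 85 mm) begins 54 mm behind the grasp point. The pads swing forward as they close: fully open they stand 13 mm farther back than shut.
Start: joints at [-1.389, 0.181, 1.607, -0, 1.354, -0.206], TCP at [0.217, -0.532, 0.231] pointing down, gripper open.
Joint ranges: [-2.99, 2.99], [-0.89, 2.07], [0.3, 2.58], [-1.14, 4.28], [0, 2.63], [-3.12, 3.12]. Speed limits (rad/s): [2.57, 2.57, 3.01, 3.14, 3.14, 3.14].

### API

Orientations are given as a unit quaternion [w, x, y, z].
In Python, from bench import ctrl gives the robot as it stands. The module is installed in compiled form; this text tells all that it offers.
- The arm moves only by the tool move_arm, never from a script. Its argument "plan" is one flat list of numbers, 6 for each row, row after row: the shift along the world's x, y, z in units of 50 mm (1.0 is 50 mm), then the turn, a rotation vector about the world's x, y, z in rad. A call has 1 to 10 rows; each row is the pose to reach, as a shift and turn from the pose commanded when the call began; what a row does not reach only later rows make up. A row lasts 1/8 s, in which the tool goes at most 62.5 mm and 10.7 degrees, less where a joint would pass 70% of its speed; a pose out of reach is approached as far as the arm can. A call with a gripper value outside its range is refused whole. "grip" is the finger opening in mm, from 0 to 85.4, set as the call begins (left out, the last holds). The fingers move at their own pace and stop on an object; the grip force is fixed at half the most. Time passes only in rows, so rows that repeat a pose let the fingers close. It gives the time, the measured TCP pose, the force, the opening and the grip force at its end, in the units of the state.
- ctrl.get_obs(): the state, without advancing time (a new reading comes with each control period).
- ctrl.camera(name): name is "scene" or "top" or "wrist"; returns a dict with "pixels" (384x512x3 uint8, red, green, blue), "fx", "fy", "cx", "cy" (pixels), "origin" and "attitude" of the camera in the world. Camera axes: x right, y down, z forward; pixel columns grow to the right and rows downward; lengths in m; the calibration is good to about 2 mm. A picture is of the moment at which its call begins. There is no depth.
- ctrl.hand_in(): hands the job in; it is judged then, once.
The state is a dict: "time_s": time; "q": joint angles; "dq": joint speeds; "joint_efforts": joint torques, N m; "eef_pos": TCP position; "eef_rot": TCP orientation; "wrist_force": force on the tool from outside, world axes, zero at the start; "torque": the same for the moment, N m; "opening": opening from 0.0 (shut) to 1.0 (fully open); "grasp_force": force on a finger pad.
Only numpy, scipy, OpenCV 4.12 (cv2) and the standard library are available. Lean on these libraries where they do the work, as an engineer would, in place of code of your own. Each camera call takes 0.05 s, during which the arm holds its last target. There are 200 camera calls.

### The job

One surveying base is clamped in the steel fixture on the bench: try the sockets from the wooden tray on its hex nut until you find the one that fits, and stand any that do not fit back upright in the tray. Finish while still holding the fitting socket in the gripper, upright and pushed fully home over the nut, down to the bottom of the recess. Leave the tape reel, the spirit level and the wooden box where they are.

Things in the scene. Friction and masses are not known exactly. Their poses are not given: they have to be found in the camera images.
- socket_a_center (a point): one of three steel sockets standing mouth down in the tray; its centre, 40 mm above the mouth rim, z up. 80 mm tall, 0.22 kg. Rim to 28 mm: hex tube, 4 mm walls, flats facing +x and -x. 28 to 40 mm: round shoulder, the widest part. 40 to 80 mm: solid 20 x 20 mm square shank to grip, faces square to x and y. The hex opening is 28 mm deep
- socket_b_center (a point): another socket, like socket_a in all but width; its centre, 40 mm above the mouth rim, z up, same axes. The three openings are 20, 26 and 32 mm across flats (shoulders 32.3, 39.3, 46.2 mm across). Which name has which size is not told; their places in the tray vary
- socket_c_center (a point): the third socket, like the others in all but width; its centre, 40 mm above the mouth rim, z up, same axes. The fitting socket's opening is 2 mm wider than the nut
- nut_seat (a point): centre of the floor of the round recess about the work nut, 20 mm above the table, on the base clamped in the fixture; z up, x square to a pair of nut flats. The fixed hex nut stands on this floor; it is 18, 24 or 30 mm across flats (varies). Recess 8 mm deep, 3 mm wider than the fitting socket over its corners. With flats parallel that socket goes down to this floor
- nut_top (a point): top of the nut, 16 mm above nut_seat, same axes; its top 6 mm taper as a cone, 2 mm in all round, and a 10 mm stud rises 4 mm above it. Too small a socket stops on the nut, rim 15 to 16 mm above nut_seat (8.5 to 14.5: right size, misaligned); too large a one goes over the nut but stops on the recess's edge, rim 8 mm above nut_seat. Clamp blocks 64 mm either side along y, 34 mm tall with bolts
- tray_floor (a point): centre of the inner floor of the fixed shallow wooden tray in which the sockets stand, 6 mm above the table; inside 108 mm along its x and 278 mm along its y, walls 6 mm thick, rim 24 mm above this floor. The sockets stand in a row along its y, about 90 mm apart
- tape_reel_center (a point): bystander: round grey measuring-tape case, 100 mm across, 30 mm thick, lying flat, with a small crank on top reaching 54 mm above the table; centre of the case
- level_center (a point): bystander: yellow spirit level, 24 x 150 x 40 mm, lying beyond the tray; its centre
- wood_case_center (a point): bystander: plain wooden box 110 x 160 x 55 mm; its centre
Things that resemble listed ones, but are neither listed nor needed, are in the scene too. Leave any orange look-alike of the part that bears socket_b_center alone.

How it is judged:
At the end, for the whole second after the job is handed in: One socket is over the clamped base's nut, centred within 4 mm, upright within 0.07 rad, its rim within 4 mm of the counterbore floor (only the fitting one can get there), and the fingers still hold it with more than 2 N; the other two stand upright (within 0.12 rad) and still on the tray floor (((horizontal distance between socket_a_center and nut_seat below 0.004 m and z of socket_a_center in the frame of nut_seat between 0.034 and 0.044 m and angle between socket_a_center's own z axis and vertical below 0.07 rad and contact force between the fingers and socket_a above 2 N and x of socket_b_center in the frame of tray_floor between -0.055 and 0.055 m and y of socket_b_center in the frame of tray_floor between -0.14 and 0.14 m and z of socket_b_center in the frame of tray_floor between 0.033 and 0.047 m and angle between each of socket_b_center, socket_c_center's own z axis and vertical below 0.12 rad and linear speed of each of socket_b, socket_c below 0.02 m/s and x of socket_c_center in the frame of tray_floor between -0.055 and 0.055 m and y of socket_c_center in the frame of tray_floor between -0.14 and 0.14 m and z of socket_c_center in the frame of tray_floor between 0.033 and 0.047 m) or (horizontal distance between socket_b_center and nut_seat below 0.004 m and z of socket_b_center in the frame of nut_seat between 0.034 and 0.044 m and angle between socket_b_center's own z axis and vertical below 0.07 rad and contact force between the fingers and socket_b above 2 N and x of socket_a_center in the frame of tray_floor between -0.055 and 0.055 m and y of socket_a_center in the frame of tray_floor between -0.14 and 0.14 m and z of socket_a_center in the frame of tray_floor between 0.033 and 0.047 m and angle between each of socket_a_center, socket_c_center's own z axis and vertical below 0.12 rad and linear speed of each of socket_a, socket_c below 0.02 m/s and x of socket_c_center in the frame of tray_floor between -0.055 and 0.055 m and y of socket_c_center in the frame of tray_floor between -0.14 and 0.14 m and z of socket_c_center in the frame of tray_floor between 0.033 and 0.047 m) or (horizontal distance between socket_c_center and nut_seat below 0.004 m and z of socket_c_center in the frame of nut_seat between 0.034 and 0.044 m and angle between socket_c_center's own z axis and vertical below 0.07 rad and contact force between the fingers and socket_c above 2 N and x of socket_a_center in the frame of tray_floor between -0.055 and 0.055 m and y of socket_a_center in the frame of tray_floor between -0.14 and 0.14 m and z of socket_a_center in the frame of tray_floor between 0.033 and 0.047 m and angle between each of socket_a_center, socket_b_center's own z axis and vertical below 0.12 rad and linear speed of each of socket_a, socket_b below 0.02 m/s and x of socket_b_center in the frame of tray_floor between -0.055 and 0.055 m and y of socket_b_center in the frame of tray_floor between -0.14 and 0.14 m and z of socket_b_center in the frame of tray_floor between 0.033 and 0.047 m))); the arm keeps its last pose, push and grip.
It fails at once if the tape reel is pushed more than 30 mm (distance of tape_reel_center from where it was at the start of the episode above 0.03 m).
It fails at once if the spirit level is pushed more than 30 mm (distance of level_center from where it was at the start of the episode above 0.03 m).
It fails at once if the wooden box is pushed more than 30 mm (distance of wood_case_center from where it was at the start of the episode above 0.03 m).
It also fails if it takes over 72 s, if anything falls off the work surface, if the arm or the gripper's body presses on something with over 40 N, if the wrist force passes 120 N, or if a joint passes its speed limit or range.

## Working session

There is one attempt and no reset: what is moved stays moved. The work goes in short steps, Python scripts to look and compute and a tool call to move; the robot and the scene stay as the last step left them, time stands still between calls to the robot, and variables do not carry over. Pictures are saved under pics/ and viewed, at most 10 in all, crops included, and the job is handed in when it is done.

Besides the shell and the picture viewer there is one more tool, called after ">>>" by a JSON object that holds its "op" and its "data". move_arm: Moves the arm, as the interface text tells. Its arguments: {"type":"object","properties":{"plan":{"type":"array"},"grip":{"type":"number"}},"required":["plan"]}

```bash
mkdir -p pics; cat > h.py <<'E'
import numpy as np, cv2
from bench import ctrl
from scipy.spatial.transform import Rotation as R
def rot(a):
    a=np.array(a,float)
    return a if a.shape==(3,3) else R.from_quat(a[[1,2,3,0]]).as_matrix()
def snap(name,fn):
    c=ctrl.camera(name); cv2.imwrite('pics/'+fn,c['pixels'][:,:,::-1])
    np.savez('pics/'+fn+'.npz',**c); return c
def load(fn): 
    d=np.load('pics/'+fn+'.npz'); return {k:d[k] for k in d.files}
def ray(c,u,v):
    d=rot(c['attitude'])@np.array([(u-c['cx'])/c['fx'],(v-c['cy'])/c['fy'],1]); return np.array(c['origin']),d
def onz(c,u,v,z):
    o,d=ray(c,u,v); return o+d*(z-o[2])/d[2]
def proj(c,p):
    q=rot(c['attitude']).T@(np.array(p)-np.array(c['origin'])); return c['cx']+c['fx']*q[0]/q[2], c['cy']+c['fy']*q[1]/q[2]
E
python3 - <<'E'
from h import *
for n in('scene','top'):
    c=snap(n,n+'0.png'); print(n,c['fx'],c['cx'],c['cy'],c['origin'],c['attitude'])
o=ctrl.get_obs(); print(o)
E
```

```text
scene 377.6090675464621 254.65025357859614 190.11267703023404 [ 1.05190039 -0.42682806  0.85241988] [-0.29889988  0.84801905  0.41077372 -0.1509553 ]
top 432.39424380684693 259.84026111813756 194.2462391860258 [ 0.26596201 -0.04933434  1.45617891] [ 0.07297212 -0.69444028  0.71219262 -0.07217647]
{'time_s': 0.1, 'q': array([-1.38928383e+00,  1.81470820e-01,  1.60788927e+00,  2.77799271e-05,
        1.35384163e+00, -2.06294202e-01]), 'dq': array([ 0.00016564, -0.0015357 , -0.00481131,  0.00284816,  0.00034249,
       -0.00023783]), 'joint_efforts': array([ 8.79625486e-05, -4.45873725e+01, -3.52237630e+01, -2.53725229e-04,
        4.14669776e-03,  8.44243544e-06]), 'eef_pos': array([ 0.21737693, -0.53178887,  0.23048103]), 'eef_rot': array([-8.04298688e-04,  9.81259834e-01,  1.92687546e-01,  2.35294356e-05]), 'wrist_force': array([-0.20004766, -0.80548352,  0.22976909]), 'torque': array([-0.08641783,  0.01109005,  0.01793168]), 'grasp_force': 0.0, 'opening': 1.0021542522587075}
```

View pics/top0.png

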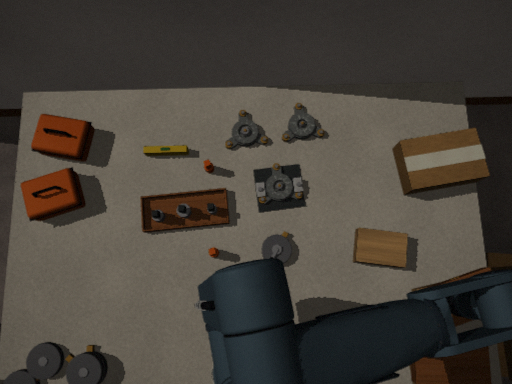

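View pics/scene0.png

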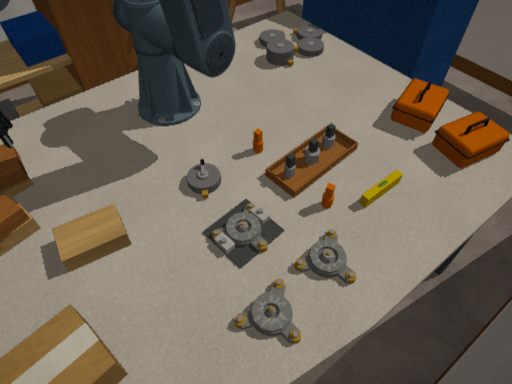

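The top view shows the tray at about (185,211), with sockets at (158,216), (183,211) and (211,208), and the fixture at (279,187). The scene view shows the same layout: the tray at (312,160), the fixture at (243,228), and orange look-alikes near the tray at (258,140) and (328,195).

```bash
python3 - <<'E'
from h import *
t=load('top0.png'); s=load('scene0.png')
for n,u,v,z in [('s1',158,213,.086),('s2',183,208,.086),('s3',211,205,.086),('nut',280,186,.036),('orangeA',208,164,.05),('orangeB',212,251,.05),('reel',278,250,.03),('level',166,150,.04),('box',381,248,.055)]: print(n,onz(t,u,v,z).round(3))
for n,u,v,z in [('s1',331,128,.086),('s2',313,142,.086),('s3',290,157,.086),('nut',243,226,.036)]: print(n,onz(s,u,v,z).round(3))
# tray corners from mask
h=cv2.cvtColor(t['pixels'],cv2.COLOR_RGB2HSV)
m=cv2.inRange(h,(4,100,40),(18,255,200)); n,l,st,ce=cv2.connectedComponentsWithStats(m)
for i in range(1,n):
    if st[i,4]>150: 
        print(st[i],ce[i]); 
        if 140<ce[i][0]<230 and 190<ce[i][1]<230:
            b=cv2.boxPoints(cv2.minAreaRect(np.argwhere(l==i)[:,::-1].astype(np.float32))); P=np.array([onz(t,*p,.03) for p in b]);print(P.round(3),P.mean(0))
            e=[P[1]-P[0],P[2]-P[1]]
            for q in e: print(np.linalg.norm(q),np.degrees(np.arctan2(q[1],q[0])))
E
```

```text
s1 [0.499 0.277 0.086]
s2 [0.513 0.197 0.086]
s3 [0.52  0.107 0.086]
nut [ 0.589 -0.12   0.036]
orangeA [0.668 0.121 0.05 ]
orangeB [0.376 0.108 0.05 ]
reel [ 0.375 -0.106  0.03 ]
level [0.724 0.266 0.04 ]
box [ 0.371 -0.437  0.055]
s1 [0.51  0.28  0.086]
s2 [0.52  0.196 0.086]
s3 [0.524 0.103 0.086]
nut [ 0.599 -0.121  0.036]
[  31  114   56   43 1675] [ 58.55641791 134.74328358]
[ 393  127   97   68 3198] [438.6641651  159.60569106]
[  20  168   57   50 1840] [ 48.26304348 192.72608696]
[ 140  188   90   44 1777] [187.47608329 208.34440068]
[[0.567 0.358 0.03 ]
 [0.591 0.063 0.03 ]
 [0.472 0.052 0.03 ]
 [0.448 0.342 0.03 ]] [0.51937007 0.20367415 0.03      ]
0.29522317570821727 -85.30461873283056
0.11955802126636111 -174.6471844744038
[ 353  228   55   40 1794] [380.31103679 247.10312152]
[489 253  23  13 188] [500.09042553 259.22340426]
[446 266  45  17 171] [469.3625731  274.38011696]
[410 357  40  27 851] [428.9506463  371.38072855]
```

>>> {"op": "move_arm", "data": {"plan": [0.75,0.83,0.1,0,0,0,1.5,1.65,0.2,0,0,0,2.25,2.48,0.3,0,0,0,3.0,3.3,0.4,0,0,0,3.75,4.1,0.5,0,0,0,4.5,4.95,0.6,0,0,0,5.25,5.8,0.7,0,0,0,6.0,6.6,0.8,0,0,0,6.7,7.4,0.9,0,0,0,7.4,8.2,1.0,0,0,0]}}

```text
time_s: 1.35
eef_pos: [0.5883, -0.1207, 0.281]
eef_rot: [-0.0, 0.981, 0.193, -0.0]
wrist_force: [-0.6, -0.3, 0.3]
opening: 0.998
grasp_force: 0.0
```

```bash
python3 - <<'E'
from h import *
c=snap('wrist','w1.png'); print(c['fx'],c['origin'],rot(c['attitude']).round(3)); o=ctrl.get_obs(); print(o['eef_pos'],o['eef_rot'],o['time_s'],proj(c,(.59,-.12,.036)))
E
```

```text
320.6214280535104 [ 0.65470197 -0.09543514  0.42323803] [[ 0.379 -0.887 -0.264]
 [-0.925 -0.364 -0.108]
 [-0.001  0.285 -0.959]]
[ 0.59150855 -0.11571496  0.28173683] [-0.00123301  0.98090036  0.19449923  0.00173409] 1.4 (np.float64(254.02421260498937), np.float64(159.37069815178444))
```

View pics/w1.png

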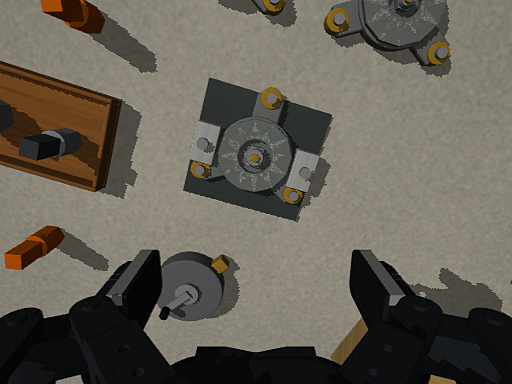

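The wrist view shows the fixture plate, with the nut and stud at about (255,157) and the clamp blocks at (204,143) and (303,172). I'll descend for a closer look at the nut.

>>> {"op": "move_arm", "data": {"plan": [0,0,-1,0,0,0,0,0,-2,0,0,0,0,0,-2.8,0,0,0,0,0,-2.8,0,0,0,0,0,-2.8,0,0,0]}}

```text
time_s: 2.02
eef_pos: [0.5883, -0.1228, 0.1429]
eef_rot: [0.001, 0.981, 0.193, 0.001]
wrist_force: [-0.0, 0.1, 0.1]
opening: 1.002
grasp_force: 0.0
```

```bash
python3 - <<'E'
from h import *
c=snap('wrist','w2.png'); o=ctrl.get_obs(); print(c['origin'],o['eef_pos'],o['eef_rot'],o['time_s'],proj(c,(.59,-.12,.036)))
u,v=map(int,proj(c,(.59,-.12,.036)))
cr=c['pixels'][v-60:v+60,u-80:u+80,::-1]; cv2.imwrite('pics/w2c.png',cv2.resize(cr,(800,600),interpolation=cv2.INTER_CUBIC)); print(u-80,v-60)
E
```

```text
[ 0.65445918 -0.09736344  0.28520411] [ 0.58885415 -0.12296117  0.14360163] [9.67270320e-04 9.81264495e-01 1.92657603e-01 1.45005282e-03] 2.075 (np.float64(250.6545257552204), np.float64(189.1071702744091))
170 129
```

View pics/w2c.png

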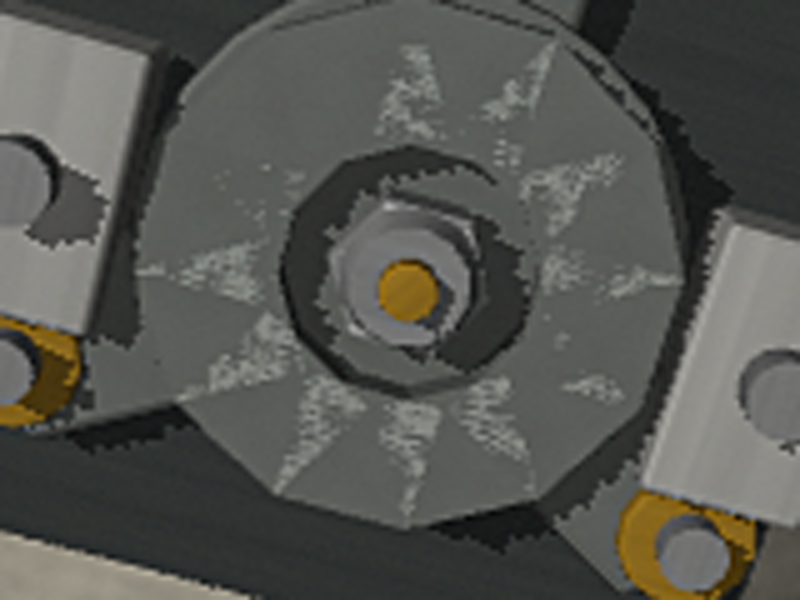

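The crop shows the recess about 250/5 = 50 px across, roughly 41 mm. The nut top is about twice the width of the stud at (408,290), and the hex corners lie along the clamp axis. That points to a 24 mm nut. Next I'll measure its pose and move on to the sockets.

```bash
cat >> h.py <<'E'
def stud(c,z=.040,near=None):
    h=cv2.cvtColor(c['pixels'],cv2.COLOR_RGB2HSV); m=cv2.inRange(h,(8,110,80),(30,255,255)); n,l,st,ce=cv2.connectedComponentsWithStats(m)
    b=[(np.hypot(*(ce[i]-near)),i) for i in range(1,n) if st[i,4]>8]; i=min(b)[1]
    return onz(c,*ce[i],z),ce[i],st[i]
E
python3 - <<'E'
from h import *
for f in('w1.png','w2.png'):
    c=load(f); print(f,stud(c,.040,np.array(proj(c,(.59,-.12,.04)))))
    # clamp blocks: bright low-saturation
    h=cv2.cvtColor(c['pixels'],cv2.COLOR_RGB2HSV); m=cv2.inRange(h,(0,0,140),(180,40,255)); n,l,st,ce=cv2.connectedComponentsWithStats(m)
    for i in range(1,n):
        if st[i,4]>200:
            k=np.argwhere(l==i)[:,::-1].astype(np.float32)
            P=np.array([onz(c,*p,.054)[:2] for p in cv2.convexHull(k)[:,0]],np.float32)*1000; r=cv2.minAreaRect(P); print(st[i],r)
c=load('w1.png'); g=c['pixels'].max(2); m=((g<75)&(g>0)).astype(np.uint8); m[:60]=0;m[225:]=0;m[:,:175]=0;m[:,340:]=0
n,l,st,ce=cv2.connectedComponentsWithStats(m); i=1+np.argmax(st[1:,4]); k=np.argwhere(l==i)[:,::-1].astype(np.float32)
P=np.array([onz(c,*p,.008)[:2] for p in cv2.convexHull(k)[:,0]],np.float32)*1000; print(st[i],cv2.minAreaRect(P))
E
```

```text
w1.png (array([ 0.5928467 , -0.11931883,  0.04      ]), array([254.38, 157.58]), array([251, 154,   8,   8,  50], dtype=int32))
[    5     0   490   337 44036] ((562.3372802734375, -162.996826171875), (583.8208618164062, 379.375), 81.08235168457031)
[368  51  20  33 271] ((737.3485717773438, -203.59271240234375), (31.87462615966797, 19.175281524658203), 39.810115814208984)
[ 68 258  53  47 562] ((360.23980712890625, 12.846515655517578), (69.17589569091797, 66.38788604736328), 13.717682838439941)
[144 304  51  61 444] ((325.7065734863281, -102.7112808227539), (95.34374237060547, 57.39058303833008), 50.2497673034668)
[196 324  47  25 297] ((347.7476806640625, -167.86212158203125), (37.44023895263672, 64.0560302734375), 17.364683151245117)
w2.png (array([ 0.59284144, -0.11937035,  0.04      ]), array([251.2       , 186.94545455]), array([246, 181,  12,  12, 110], dtype=int32))
[    0     0   512   365 95199] ((595.2509155273438, -141.87307739257812), (280.97894287109375, 421.82574462890625), 11.90626049041748)
[ 299  174   47   59 1148] ((604.0900268554688, -173.06150817871094), (42.58647155761719, 24.865671157836914), 6.239362716674805)
[ 183   78  150  144 7070] ((593.797607421875, -125.83866882324219), (150.80250549316406, 171.35899353027344), 6.219931125640869)
```

>>> {"op": "move_arm", "data": {"plan": [-0.1,0.7,0.7,0,0,-0.1,-0.2,1.5,1.4,0,0,-0.2,-0.4,2.4,1.8,0,0,-0.3,-0.7,3.4,2.0,0,0,-0.3,-1.0,4.4,2.0,0,0,-0.3,-1.3,5.2,2.0,0,0,-0.3,-1.5,6.0,2.0,0,0,-0.3,-1.5,6.4,2.0,0,0,-0.3,-1.5,6.4,2.0,0,0,-0.3]}}

```text
time_s: 3.2
eef_pos: [0.5133, 0.1985, 0.2429]
eef_rot: [-0.0, 0.999, 0.045, 0.001]
wrist_force: [0.7, -0.0, 0.5]
opening: 1.002
grasp_force: 0.0
```

```bash
python3 - <<'E'
from h import *
c=snap('wrist','w3.png'); o=ctrl.get_obs(); print(c['origin'],rot(c['attitude']).round(3),o['eef_pos'],o['eef_rot'],o['time_s'])
E
```

```text
[0.58429141 0.20292786 0.38533586] [[ 0.091 -0.956 -0.281]
 [-0.996 -0.087 -0.026]
 [-0.     0.282 -0.959]] [0.51327013 0.19754204 0.24241773] [1.82083501e-04 9.99017621e-01 4.43025488e-02 1.02146910e-03] 3.25
```

View pics/w3.png

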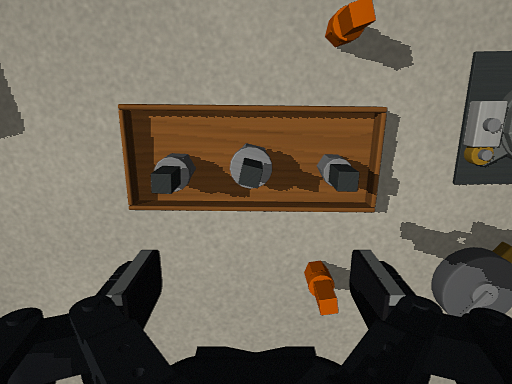

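The tray view shows socket 1 at (168,178), medium width, socket 2 at (251,168), the widest, and socket 3 at (342,173), the narrowest. The 24 mm nut needs the medium one, so I'll look at socket 1 from closer.

>>> {"op": "move_arm", "data": {"plan": [-0.1,0.8,-0.4,0,0,0,-0.15,1.6,-0.8,0,0,0,-0.15,1.6,-0.8,0,0,0,-0.15,1.6,-0.8,0,0,0]}}

```text
time_s: 3.75
eef_pos: [0.5058, 0.2764, 0.2016]
eef_rot: [0.0, 0.999, 0.043, 0.0]
wrist_force: [0.2, -0.6, -0.1]
opening: 0.999
grasp_force: 0.0
```

```bash
python3 - <<'E'
from h import *
c=snap('wrist','w4.png'); o=ctrl.get_obs(); print(c['origin'],o['eef_pos'],o['eef_rot'],o['time_s'])
u,v=map(int,proj(c,(.505,.28,.06)));print(u-80,v-60)
cr=c['pixels'][v-60:v+60,u-80:u+80,::-1]; cv2.imwrite('pics/w4c.png',cv2.resize(cr,(800,600),interpolation=cv2.INTER_CUBIC))
g=c['pixels'].max(2).astype(int); print(g[v-40:v+48:4,u-48:u+48:4])
E
```

```text
[0.57721364 0.28069628 0.34393215] [0.50602496 0.27630253 0.20201607] [1.67112809e-04 9.99069672e-01 4.31210125e-02 5.82963185e-04] 3.8
168 122
[[ 63  65  62  63 123 115 114 116 115 117 116 116 116 114 113 114 112 113
  112 111 111 113 113 113]
 [ 63  65  65  66 130 122 121 122 121 122 122 123 122 120 122 122 123 123
  121 120 119 118 117 115]
 [ 61  62  62  63 114 116 115 116 116 117 117 116 117 116 118 117 118 119
  119 120 120 120 120 120]
 [ 69  69  69  68 126 125 126 124 125 126 125 125 124 123 125 125 126 125
  124 124 125 126 123 125]
 [ 64  59  59  59 113 110 112 113 113  83 104  98 123 119 115 115 115 114
  113 113 110 112 114 112]
 [ 65  64  65  64 121 119 121 122 102  63  60  50  55  60  68  60 133 127
  123 121 121 122 121 121]
 [ 61  62  62  61 115 116 116 117 125 117 116 116 119  55  37  66  68  63
   57 131 124 123 123 123]
 [ 65  66  65  63 123 117 120 112 116 117 115 116 116 117 113  67  65  64
   63  64  63 128 118 117]
 [ 69  69  66  61  68 113 124 118  11  19  15  12  12  53 116  27  62  62
   63  63  62  61  55 116]
 [ 64  62  63  62 123 118 114 116  25  25  24  
[... 566 characters left out ...]
64  64  66  58 111 114  75  52  52  53  54  52 128 115 117 118 122
  128  57 119 114 117  51]
 [ 61  63  63  64  73 117 117 124 129 125  99  63  75 125 119 119 120 120
  119 118 118 118 118 118]
 [ 53  54  61  61  72 111 111 112 110 111 110 131 133 132 133 133 134 135
  135 135 134 133 134 135]
 [ 41  61  58  59  56  57  57  58  58  56  57  57  58  56  57  56  58  57
   55  56  56  55  56  55]
 [111 112 111 113 112 112 112 113 114 115 117 113 114 114 114 115 113 114
  113 115 113 112 114 112]
 [131 126 129 124 121 131 129  83  93 104 106 108 109 106 108 105 109 112
   86  87  87  89  88  92]
 [151 152 154 146 148 150 159 151 155 155 152 152 148 158 154 155 147 154
  145 156 162 149 152 154]]
```

View pics/w4c.png

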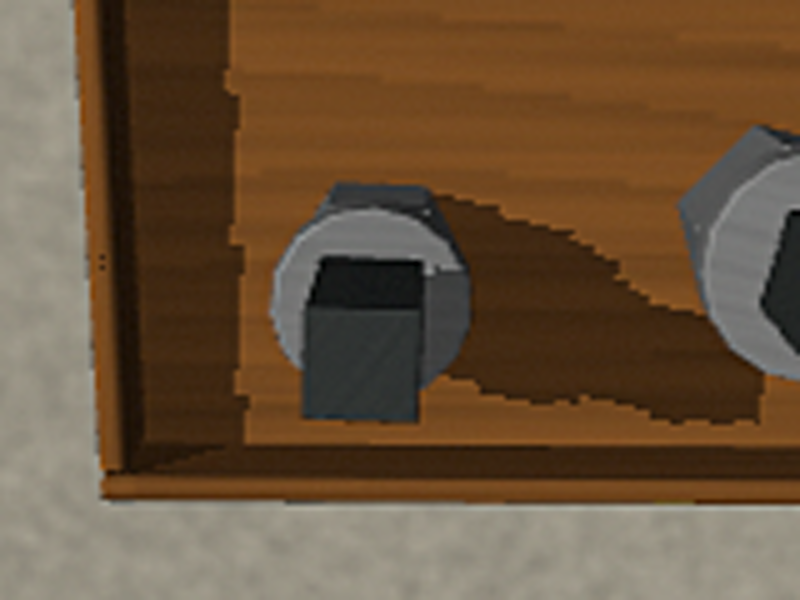

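The crop shows socket 1's shank top with corners at about (305,308), (424,305), (418,422) and (302,416), and the round shoulder spanning x 272–470.

```bash
python3 - <<'E'
from h import *
c=load('w4.png'); g=c['pixels'].astype(int); s=g.max(2)-g.min(2)
m=((g.max(2)<60)&(g.max(2)>42)&(s<18)).astype(np.uint8); n,l,st,ce=cv2.connectedComponentsWithStats(m)
for i in range(1,n):
    if st[i,4]>200 and st[i,1]<260:
        P=np.array([onz(c,p[0],p[1],.086)[:2] for p in np.argwhere(l==i)[:,::-1]],np.float32)*1000; print(st[i],P.mean(0),cv2.minAreaRect(P))
q=[onz(c,168+u/5,122+v/5,.086) for u,v in [(305,308),(424,305),(418,422),(302,416)]]; q=np.array(q);print(q.round(4),q.mean(0))
for i in range(4): d=q[(i+1)%4]-q[i]; print(np.hypot(*d[:2]),np.degrees(np.arctan2(d[1],d[0])))
a,b=onz(c,168+272/5,122+300/5,.046),onz(c,168+470/5,122+300/5,.046); print('shoulder',np.linalg.norm(a-b),(a+b)/2)
E
```

```text
[328 173  30  27 519] [515.7006  202.07735] ((515.6566772460938, 202.12612915039062), (19.488540649414062, 19.241004943847656), 80.70610809326172)
[441 181  28  22 515] [519.1702  108.22112] ((519.1083984375, 108.23814392089844), (18.2501277923584, 19.830965042114258), 5.03985071182251)
[229 183  24  23 497] [500.85196 286.87387] ((500.9844055175781, 286.2769470214844), (19.205684661865234, 19.336862564086914), 3.7129108905792236)
[[0.5094 0.2965 0.086 ]
 [0.5117 0.2769 0.086 ]
 [0.4912 0.2761 0.086 ]
 [0.4906 0.2958 0.086 ]] [0.50071742 0.28633396 0.086     ]
0.019759162645365078 -83.46942117070104
0.02047727131109834 -177.926417339452
0.019666950378596483 91.91961075408314
0.018888947152904234 2.172257087351662
shoulder 0.037904894379278554 [0.501604   0.28648255 0.046     ]
```

>>> {"op": "move_arm", "data": {"plan": [-0.1,0.2,-0.5,0,0,-0.02,-0.1,0.2,-1.2,0,0,-0.02,-0.1,0.2,-1.8,0,0,-0.02,-0.1,0.2,-1.8,0,0,-0.02,-0.1,0.2,-1.8,0,0,-0.02], "grip": 55}}

```text
time_s: 4.42
eef_pos: [0.5014, 0.2873, 0.1131]
eef_rot: [-0.0, 0.999, 0.033, 0.001]
wrist_force: [0.1, 0.2, 0.6]
opening: 0.642
grasp_force: 0.0
```

```bash
python3 - <<'E'
from h import *
for k in range(4):
    o=ctrl.get_obs(); print(o['eef_pos'].round(4),o['eef_rot'].round(4),o['opening'])
c=snap('wrist','w5.png')
u,v=map(int,proj(c,(.501,.2863,.086)));print(u,v,c['origin'],R.from_matrix(rot(c['attitude'])).as_euler('ZYX',degrees=True))
g=c['pixels'].astype(int); s=g.max(2)-g.min(2)
m=((g.max(2)<60)&(g.max(2)>42)&(s<18)).astype(np.uint8); n,l,st,ce=cv2.connectedComponentsWithStats(m)
for i in range(1,n):
    if st[i,4]>200 and st[i,1]<300:
        P=np.array([onz(c,p[0],p[1],.086)[:2] for p in np.argwhere(l==i)[:,::-1]],np.float32)*1000; print(st[i],P.mean(0),cv2.minAreaRect(P))
E
```

```text
[0.5014 0.2873 0.1131] [-3.000e-04  9.994e-01  3.330e-02  1.200e-03] 0.6424668770326889
[0.5014 0.2873 0.1131] [-3.000e-04  9.994e-01  3.330e-02  1.200e-03] 0.6424668770326889
[0.5014 0.2873 0.1131] [-3.000e-04  9.994e-01  3.330e-02  1.200e-03] 0.6424668770326889
[0.5014 0.2873 0.1131] [-3.000e-04  9.994e-01  3.330e-02  1.200e-03] 0.6424668770326889
253 232 [0.57264617 0.28991903 0.25548345] [-8.61071399e+01  3.75178115e-02  1.63607837e+02]
[364 184  30  45 766] [522.6566 218.4373] ((521.3760986328125, 219.212158203125), (15.659769058227539, 23.576501846313477), 81.31977081298828)
```

View pics/w5.png

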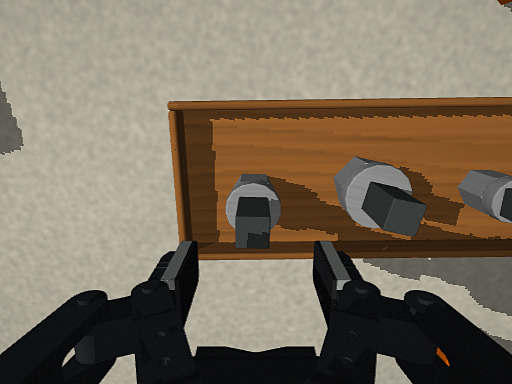

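The shank top is at about (253,237), centred between the finger pads at u≈187 and 330, so I can descend and grip.

>>> {"op": "move_arm", "data": {"plan": [0,0,-0.6,0,0,0,0,0,-1.2,0,0,0,0,0,-1.2,0,0,0]}}

```text
time_s: 4.85
eef_pos: [0.4991, 0.2872, 0.0507]
eef_rot: [0.0, 0.999, 0.034, -0.001]
wrist_force: [-1.3, 0.0, -1.1]
opening: 0.645
grasp_force: 0.0
```

>>> {"op": "move_arm", "data": {"plan": [0,0,0,0,0,0,0,0,0,0,0,0,0,0,0,0,0,0,0,0,0,0,0,0,0,0,0,0,0,0,0,0,0,0,0,0], "grip": 0}}

```text
time_s: 5.6
eef_pos: [0.5015, 0.2882, 0.0534]
eef_rot: [-0.0, 0.999, 0.034, 0.002]
wrist_force: [-0.9, 0.8, 6.5]
opening: 0.227
grasp_force: 58.9
```

>>> {"op": "move_arm", "data": {"plan": [0,0,0.8,0,0,0,0,0,1.8,0,0,0,0,0,3.0,0,0,0,0,0,3.0,0,0,0]}}

```text
time_s: 6.1
eef_pos: [0.5033, 0.2889, 0.2078]
eef_rot: [-0.002, 0.999, 0.034, 0.006]
wrist_force: [-0.6, 0.0, -2.9]
opening: 0.224
grasp_force: 59.8
```

>>> {"op": "move_arm", "data": {"plan": [0.2,-0.8,0,0,0,0.04,0.45,-1.8,0,0,0,0.04,0.7,-2.8,0,0,0,0.04,0.9,-3.8,0,0,0,0.04,1.1,-4.8,0,0,0,0.04,1.35,-5.8,0,0,0,0.04,1.55,-6.8,0,0,0,0.04,1.75,-7.6,-0.2,0,0,0.04,1.84,-8.1,-0.6,0,0,0.04,1.84,-8.1,-0.8,0,0,0.04]}}

```text
time_s: 7.35
eef_pos: [0.5906, -0.1187, 0.1585]
eef_rot: [-0.001, 0.999, 0.052, -0.002]
wrist_force: [-0.7, -0.3, -3.2]
opening: 0.224
grasp_force: 59.9
```

```bash
python3 - <<'E'
from h import *
c=snap('wrist','w6.png');o=ctrl.get_obs(); print(o['eef_pos'].round(4),o['eef_rot'].round(4),o['opening'],o['grasp_force'],o['wrist_force'],o['time_s'])
print(c['origin'],R.from_matrix(rot(c['attitude'])).as_euler('ZYX',degrees=True),proj(c,(.5928,-.1194,.04)))
cv2.imwrite('pics/w6c.png',cv2.resize(c['pixels'][130:310,140:380,::-1],(800,600),interpolation=cv2.INTER_CUBIC))
E
```

```text
[ 0.5899 -0.1171  0.1575] [-0.0014  0.9986  0.053  -0.0025] 0.2246811952493002 59.81314659118652 [-1.00030778  1.16513413 -3.84971858] 7.4
[ 0.66241045 -0.11339834  0.30054209] [-8.39137833e+01  1.03447145e-01  1.63272844e+02] (np.float64(254.20331704716142), np.float64(185.85964655170412))
```

View pics/w6c.png

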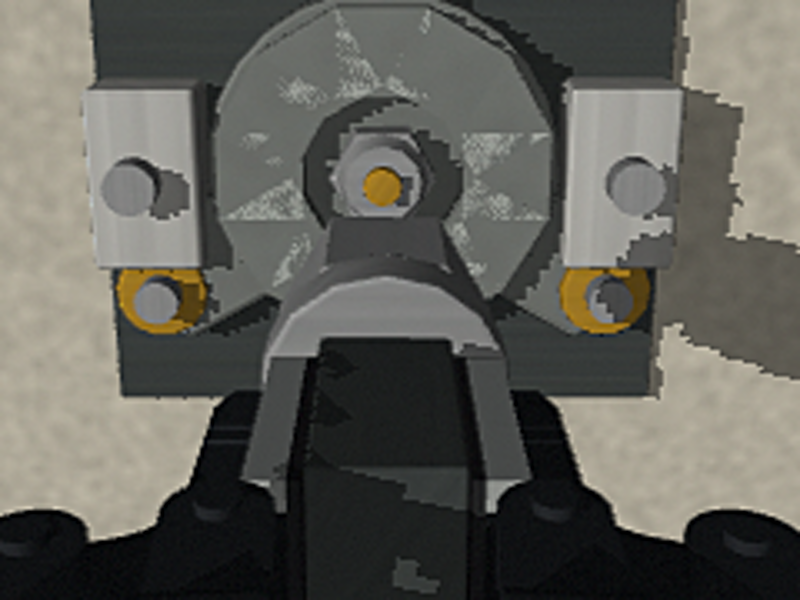

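The crop shows the socket held upright. Its front rim edge is at about (387,218), and the nut's stud is at (382,186) just beyond it. Both hexes look parallel, so I'll work out the remaining offset.

```bash
python3 - <<'E'
from h import *
c=load('w6.png'); A=rot(c['attitude']); print(c['cx'])
f=lambda u,v:(140+(u+.5)/3.3333-.5,130+(v+.5)/3.3333-.5)
p,uv,_=stud(c,.040,np.array(proj(c,(.5928,-.1194,.04)))); print('stud',p,uv)
xd=-A[:,1].copy(); xd[2]=0; xd/=np.linalg.norm(xd); print('tool yaw',np.degrees(np.arctan2(xd[1],xd[0])))
for tz in(.1575,.1550):
    a,b=[onz(c,*f(*q),tz-.0445) for q in[(328,218),(446,218)]]; print('edge',np.linalg.norm(a-b),(a+b)/2,'centre',(a+b)/2-.017*xd)
    a,b=[onz(c,*f(*q),tz-.0045-.012*0) for q in[(264,340),(505,340)]]; print('shoulder',np.linalg.norm(a-b),(a+b)/2)
# nut flats / plate yaw from clamp block top edges, fresh
h=cv2.cvtColor(c['pixels'],cv2.COLOR_RGB2HSV); m=cv2.inRange(h,(0,0,150),(180,40,255));n,l,st,ce=cv2.connectedComponentsWithStats(m)
g=c['pixels'].max(2); m2=((g<75)).astype(np.uint8); m2[:60]=0; m2[248:]=0
n,l,st,ce=cv2.connectedComponentsWithStats(m2); i=1+np.argmax(st[1:,4]); k=np.argwhere(l==i)[:,::-1].astype(np.float32); print(st[i])
for q in [((94,20),(124,395)),((680,20),(655,395)),((130,394),(650,394))]:
    a,b=[onz(c,*f(*t),.005) for t in q]; d=b-a; print('plate',np.degrees(np.arctan2(d[1],d[0])))
for q in [((87,90),(193,87)),((567,83),(683,90)),((131,188),(636,188))]:
    a,b=[onz(c,*f(*t),.05) for t in q]; d=b-a; print('blk',np.degrees(np.arctan2(d[1],d[0])))
E
```

```text
255.3237176818074
stud [ 0.592952   -0.11940269  0.04      ] [254.2254902  185.68627451]
tool yaw 6.117305779317556
edge 0.02161301437208707 [ 0.60662948 -0.11926682  0.113     ] centre [ 0.58972628 -0.12107842  0.113     ]
shoulder 0.03596054199859806 [ 0.59959385 -0.11966299  0.153     ]
edge 0.021901123218367645 [ 0.6058859  -0.11934505  0.1105    ] centre [ 0.5889827  -0.12115665  0.1105    ]
shoulder 0.03656986882464219 [ 0.59852946 -0.11976914  0.1505    ]
[ 220   93  126  155 7900]
plate -173.77685906495987
plate -173.23438657463402
plate -83.86331947996023
blk -82.2671332466194
blk -87.36006217291657
blk -83.88598214527335
```

>>> {"op": "move_arm", "data": {"plan": [0.06,0.03,-0.5,0,0,0,0.06,0.03,-1.0,0,0,0,0.06,0.03,-1.3,0,0,0,0.06,0.03,-1.3,0,0,0,0.06,0.03,-1.3,0,0,0]}}

```text
time_s: 8.02
eef_pos: [0.5956, -0.1157, 0.0973]
eef_rot: [0.0, 0.999, 0.054, 0.001]
wrist_force: [0.1, 0.4, -1.7]
opening: 0.223
grasp_force: 59.8
```

```bash
python3 - <<'E'
from h import *
c=snap('wrist','w7.png');o=ctrl.get_obs(); print(o['eef_pos'].round(4),o['eef_rot'].round(4),o['grasp_force'],o['wrist_force'],o['time_s'])
print(c['origin'],proj(c,(.5928,-.1194,.04)))
cv2.imwrite('pics/w7c.png',cv2.resize(c['pixels'][130:310,140:380,::-1],(800,600),interpolation=cv2.INTER_CUBIC))
E
```

```text
[ 0.5959 -0.116   0.0976] [4.000e-04 9.985e-01 5.400e-02 1.000e-03] 59.83461678028107 [-0.02027474 -0.48484927 -1.4895091 ] 8.075
[ 0.6667443  -0.10990741  0.23968163] (np.float64(257.22589970386133), np.float64(218.00727611620198))
```

View pics/w7c.png

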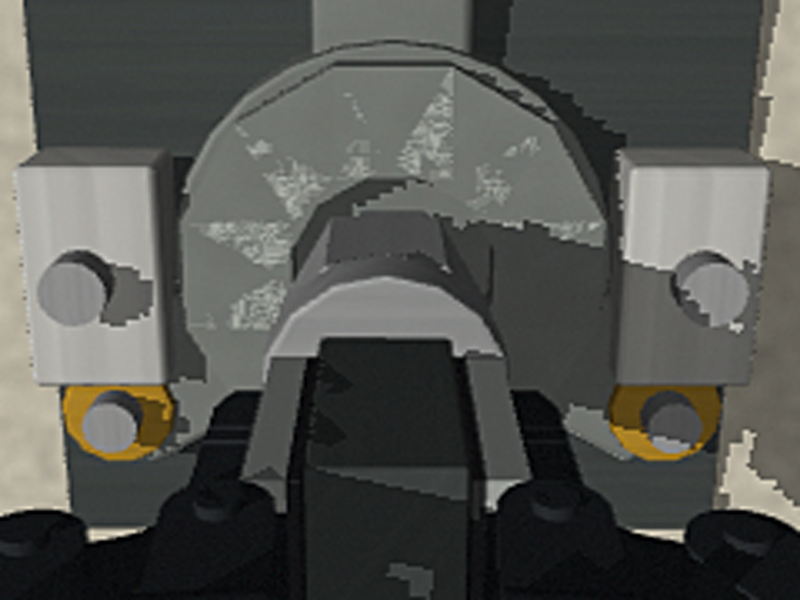

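The socket hangs just above the nut. Its rim is centred at u≈388, against 394 for the midpoint of the block bolts (76, 712), so it sits about 1.3 mm too far in +y. I'll compute the offset along x.

```bash
python3 - <<'E'
from h import *
c=load('w7.png'); A=rot(c['attitude'])
f=lambda u,v:(140+(u+.5)/3.3333-.5,130+(v+.5)/3.3333-.5)
xd=-A[:,1].copy(); xd[2]=0; xd/=np.linalg.norm(xd); print('tool yaw',np.degrees(np.arctan2(xd[1],xd[0])))
for z in (.053,.050):
    a,b=[onz(c,*f(*q),z) for q in[(332,212),(444,212)]]; print('edge',np.linalg.norm(a-b),'centre',(a+b)/2-.017*xd)
a,b=[onz(c,*f(*q),.045) for q in[(76,290),(712,290)]]; print('bolts',np.linalg.norm(a-b),(a+b)/2)
# recess far edge and base far edge at z .028
for v in(180,66): print(onz(c,*f(390,v),.028)-np.array([.5929,-.1194,.028]))
E
```

```text
tool yaw 6.265818196151246
edge 0.02035709949252669 centre [ 0.59651    -0.11815826  0.053     ]
edge 0.020684240930414387 centre [ 0.59565289 -0.11826103  0.05      ]
bolts 0.1232034651682706 [ 0.59562343 -0.11946928  0.045     ]
[ 2.01717957e-02  2.58254958e-03 -3.46944695e-18]
[ 4.33258154e-02  5.15552484e-03 -3.46944695e-18]
```

>>> {"op": "move_arm", "data": {"plan": [-0.05,-0.025,0,0,0,0,-0.05,-0.025,-0.1,0,0,0,-0.05,-0.025,-0.2,0,0,0,-0.05,-0.025,-0.3,0,0,0,-0.05,-0.025,-0.36,0,0,0,-0.05,-0.025,-0.36,0,0,0]}}

```text
time_s: 8.82
eef_pos: [0.5924, -0.117, 0.0779]
eef_rot: [-0.0, 0.999, 0.054, -0.0]
wrist_force: [-0.5, 0.5, -2.2]
opening: 0.226
grasp_force: 60.0
```

>>> {"op": "move_arm", "data": {"plan": [0,0,-0.05,0,0,0,0,0,-0.1,0,0,0,0,0,-0.15,0,0,0,0,0,-0.15,0,0,0]}}

```text
time_s: 9.32
eef_pos: [0.5925, -0.1171, 0.0706]
eef_rot: [0.0, 0.999, 0.054, 0.0]
wrist_force: [0.0, -0.1, -3.4]
opening: 0.225
grasp_force: 60.0
```

>>> {"op": "move_arm", "data": {"plan": [0,0,-0.05,0,0,0,0,0,-0.1,0,0,0,0,0,-0.13,0,0,0,0,0,-0.13,0,0,0]}}

```text
time_s: 9.82
eef_pos: [0.5929, -0.1171, 0.0673]
eef_rot: [0.0, 0.999, 0.054, 0.0]
wrist_force: [-8.2, 3.1, 19.1]
opening: 0.225
grasp_force: 63.1
```

>>> {"op": "move_arm", "data": {"plan": [-0.02,0.01,-0.02,0,0,0,-0.02,0.01,-0.05,0,0,0,-0.02,0.01,-0.05,0,0,0,-0.02,0.01,-0.05,0,0,0]}}

```text
time_s: 10.32
eef_pos: [0.5929, -0.1171, 0.0672]
eef_rot: [0.001, 0.999, 0.054, 0.001]
wrist_force: [-12.0, 3.2, 33.5]
opening: 0.223
grasp_force: 65.1
```

```bash
python3 - <<'E'
from h import *
c=snap('wrist','w8.png'); s=snap('scene','s8.png'); o=ctrl.get_obs(); print(o['eef_pos'].round(4),o['eef_rot'].round(4),o['grasp_force'],o['wrist_force'],o['torque'],o['time_s'])
a=cv2.resize(c['pixels'][130:310,140:380,::-1],(400,300),interpolation=cv2.INTER_CUBIC)
b=cv2.resize(s['pixels'][110:260,190:390,::-1],(400,300),interpolation=cv2.INTER_CUBIC)
cv2.imwrite('pics/c8.png',np.hstack([a,b]))
E
```

```text
[ 0.5929 -0.1171  0.0672] [8.000e-04 9.985e-01 5.420e-02 1.200e-03] 65.05214095115662 [-12.4870456    4.21561262  32.96792847] [ 0.70434024  2.41675897 -0.01117188] 10.425
```

View pics/c8.png

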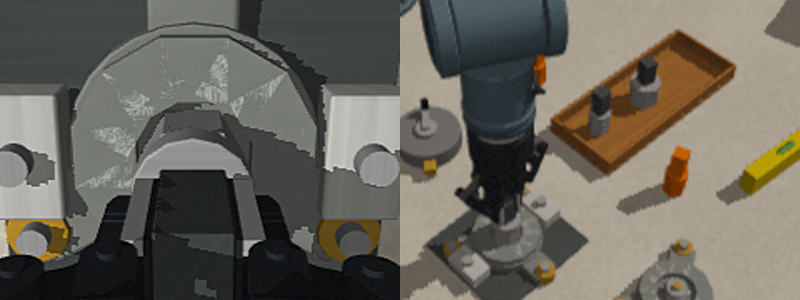

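Left: the socket is sunk into the recess around the nut, with its front rim edge at about (192,108). Right: it is upright in the gripper, and the other two stand upright in the tray. I'll check the rim height numerically.

```bash
python3 - <<'E'
from h import *
c=load('w8.png'); xd=np.array([np.cos(.108),np.sin(.108),0]); n=np.array([.5929,-.1194,0])
print('seen u',140+192*.6,'v',130+108*.6)
for z in (.020,.024,.0285,.033): print(z,np.round(proj(c,n+.017*xd+[0,0,z]),1))
print('shoulder front top seen v',130+(139)*.6)
for z in (.056,.060,.064,.068): print(z,np.round(proj(c,n+.01965*xd+[0,0,z]),1))
# shoulder/rim column profile
print(c['pixels'].max(2)[185:225,255])
E
```

```text
seen u 255.2 v 194.8
0.02 [255.7 193.3]
0.024 [255.7 195.2]
0.0285 [255.7 197.3]
0.033 [255.7 199.6]
shoulder front top seen v 213.39999999999998
0.056 [255.9 208. ]
0.06 [255.9 210.5]
0.064 [255.9 213.3]
0.068 [255.9 216.1]
[121 122 122 121 123 128  95  60  64  64  60  80  77  77  78  79  77  77
  78  79  78  76  79  77  75  76  74  78 145 165 150 148 148 149 144 145
 145 147 147 152]
```

>>> {"op": "move_arm", "data": {"plan": [-0.02,0.01,0,0,0,0,-0.04,0.02,0,0,0,0,-0.04,0.02,0,0,0,0,-0.04,0.02,0,0,0,0]}}

```text
time_s: 10.92
eef_pos: [0.5926, -0.117, 0.0673]
eef_rot: [0.002, 0.999, 0.054, 0.003]
wrist_force: [-6.5, 1.8, 26.4]
opening: 0.223
grasp_force: 63.9
```

```bash
python3 -c "
from bench import ctrl
print(ctrl.hand_in())"
```

```text
the job is handed in; nothing more can be done
None
```

I handed in with the 26 mm socket held upright in the gripper and pressed home over the 24 mm nut; the rim reads about at the recess floor. I picked the socket by camera measurement and it fitted first time, so I never tried the other two, which still stand in the tray. The hand-in returned no verdict.

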